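Slide the top-heavy gauge case home against the bay's stop batten

ROBOT

A 6-joint arm with a two-finger parallel gripper is mounted at the origin on the work surface. World frame = base frame: x ahead of the robot, y to its left, z up, the work surface at z = 0. Lengths are in m, angles in degrees, forces in N, time in s.
With the tool pointing down it reaches from about 0.35 to 0.85 m from the base axis. Payload 8.1 kg.
Tool frame: the origin (TCP) lies at the centre of the arm's flange, where the gripper is bolted on; the fingertips stand 173 mm ahead of it and the grasp point (between the pads) lies 155 mm ahead of it; x points along the fingers, z is the direction in which the jaws open and shut, and the axes are right-handed (so a half turn about x gives the same grasp; the last joint's range is limited). The gripper opens to 85 mm and grips with 20 to 120 N. Pads are 22 mm wide; open, the fingers measure 114 mm over their backs; the gripper's body (76 mm by 85 mm) begins 54 mm behind the grasp point. The pads swing forward as they close: fully open they stand 13 mm farther back than shut.
Start: joints at [69.821, 7.471, 85.268, -0, 87.261, -4.893], TCP at [0.158, 0.579, 0.405] pointing down, gripper open.
Joint ranges: [-169.43, 169.43], [-51.17, 129.36], [1.28, 143.12], [-76.62, 256.62], [0, 156.53], [-152.29, 152.29]. Speed limits (degrees/s): [136.94, 136.94, 159.86, 180, 180, 180].

INTERFACE

Orientations are given as a 3x3 rotation matrix whose columns are the frame's x, y, z axes.
In Python, from station import arm gives the robot as it stands.
- The arm moves only by the shell command python3 -m jog 'ROWS'. ROWS is JSON, a list of rows, each a list of 7 numbers: the shift along the world's x, y, z in m, then the turn, a rotation vector about the world's x, y, z in rad, then the finger opening in m, from 0 to 0.0854. A call has 1 to 5 rows; each row is the pose to reach, as a shift and turn from the pose measured when the call began; what a row does not reach only later rows make up. A row lasts 1/10 s, in which the tool goes at most 50 mm and 8.59 degrees, less where a joint would pass 70% of its speed; a pose out of reach is approached as far as the arm can. A call with a gripper value outside its range is refused whole. The fingers move at their own pace and stop on an object; the grip force is fixed at half the most. Time passes only in rows, so rows that repeat a pose let the fingers close. It gives the time, the measured TCP pose, the force and the opening at its end, in the units of the state.
- arm.get_state(): the state, without advancing time (a new reading comes with each control period).
- arm.read_camera(name): name is "side" or "top" or "wrist"; returns a dict with "image" (384x512x3 uint8, red, green, blue), "depth" (384x512 float32, m along the optical axis (not along the pixel's ray), 0 where there is no reading), "camera_matrix" (3x3 intrinsics, pixels), "k1" (the pictures are not rectified: a ray, as slopes to the right and down, at radius r is drawn at 1 + k1 r^2 times it, then the intrinsics apply), "world_from_camera" (4x4, takes a point from camera to world coordinates). Camera axes: x right, y up, looking along -z (the intrinsics and any distortion apply to the point x, -y, -z); pixel columns grow to the right and rows downward; lengths in m; the calibration is good to about 2 mm. A picture is of the moment at which its call begins.
- arm.sign_off(): hands the job in, once; it reports no verdict.
The state is a dict: "time": time; "joints": joint angles; "joint_velocities": joint speeds; "effort": joint torques, N m; "ee_pos": TCP position; "eef_rot": TCP orientation; "contact_force": force on the tool from outside, world axes, zero at the start; "ft_torque": the same for the moment, N m; "finger_gap": opening from 0.0 (shut) to 1.0 (fully open).
Only numpy, scipy, OpenCV 4.12 (cv2) and the standard library are available. Lean on these libraries where they do the work, as an engineer would, in place of code of your own. Each camera call takes 0.05 s, during which the arm holds its last target. There are 200 camera calls.

TASK

Park the heavy gauge case: push it across the table, with the fingers low on its blue steel skid so that it slides instead of tipping, until the skid stands flush against the oak stop batten and wholly between the two yellow lines of its bay. Do not push on the wooden case above the skid, do not grasp, lift or tip it, and leave the other things on the table where they are. Finish clear of everything.

Things in the scene. Friction and masses are not known exactly. Their poses are not given: they have to be found in the camera images.
- skid: the blue steel skid under the heavy gauge case, one rigid loose thing with it: 100 mm deep (own x), 140 mm wide (own y), 40 mm high, with a steel strip round its upper edge. Origin at the centre of its underside, z up, own +x the side that must meet the batten, own -x side towards the robot at the start. Skid and case together weigh 0.7 to 1 kg; friction on the table about 0.5 to 0.7 of the weight, so a push higher than about 65 mm above the table may tip it
- case: the plywood box fixed on top of the skid, 60 mm deep, 116 mm wide, 125 mm high (so it stands back 20 mm from the skid's front and back faces and 12 mm from its ends), from 40 to 165 mm above the table, with a dark steel carrying handle over its top up to 197 mm. Origin at the centre of its underside, 40 mm above the skid's origin, same axes. Not to be pushed
- bay: the parking bay, fixed to the table: an oak stop batten 22 mm deep, 240 mm long and 28 mm high, with two flat yellow painted lines running from it towards the robot, their inner edges 184 mm apart. The origin, on the table top, is where the skid's origin lies when it is home; own +x points at the batten (its near face is 50 mm along +x), own y runs along the batten, the lines' inner edges at y = +92 and -92 mm
- housing: orange plastic connector housing, 34 x 50 x 31 mm, bystander; origin at the centre of its underside
- bracket: zinc die-cast L-shaped sensor bracket, 50 x 40 x 45 mm, bystander; origin at the centre of its underside
- window: round frosted glass photodiode window lying flat, 44 mm across, 6 mm thick, bystander; origin at the centre of its underside
- go_gauge: knurled steel go gauge lying down, 94 mm long along its own x, 17 mm thick, bystander; origin on the table under its middle
- tray: grey open parts tray, 100 x 140 x 45 mm, bystander on the right; origin at the centre of its underside
- jar: amber jar with a black cap, 56 mm across, 85 mm high, bystander on the left; origin at the centre of its underside
Things that resemble listed ones, but are neither listed nor needed, are in the scene too. What is shaped like the skid but orange or red is not meant.

How it is judged (in metres and radians):
At the end, for the whole second after the job is handed in: The skid stands upright and still on the table, within 6 mm of home against the batten and square to it within 0.06 rad, its origin within 23 mm of the bay's centre line (so that it lies between the yellow lines) (x of skid in the frame of bay between -0.006 and 0.004 m and y of skid in the frame of bay between -0.023 and 0.023 m and angle between the x axis of skid and the x axis of bay, either way round below 0.06 rad and angle between skid's own z axis and vertical below 0.05 rad and height (world z) of skid below 0.004 m and linear speed of skid below 0.01 m/s); the robot touches nothing.
It fails at once if the case is tipped by more than 0.15 rad (angle between skid's own z axis and vertical above 0.15 rad).
It fails at once if the case is lifted more than 12 mm off the table (height (world z) of skid above 0.012 m).
It fails at once if the fingers or the arm push on the wooden case or its handle (more than 3 N) instead of the skid (contact force between any of the fingers, the arm and case above 3 N).
It fails at once if a bystander is moved more than 15 mm (distance of any of housing, bracket, window, go_gauge, tray, jar from where it was at the start of the episode above 0.015 m).
It also fails if it takes over 48 s, if anything falls off the work surface, if the arm or the gripper's body presses on something with over 40 N, if the wrist force passes 120 N, or if a joint passes its speed limit or range.

## Working session

There is one attempt and no reset: what is moved stays moved. The work goes in short steps, Python scripts to look and compute and a shell command to move; the robot and the scene stay as the last step left them, time stands still between calls to the robot, and variables do not carry over. Pictures are saved under pics/ and viewed, on a budget of 10 in all, crops included, one or two more only if the job needs it, and the job is handed in when it is done.

```bash
mkdir -p pics; ls
cat > h.py <<'E'
import numpy as np, cv2
from station import arm
def cam(n): return arm.read_camera(n)
def ray(c,u,v):
    K=c["camera_matrix"]; p=np.array([(u-K[0,2])/K[0,0],(v-K[1,2])/K[1,1]]); q=p.copy()
    for _ in range(20): q=p/(1+c["k1"]*(q@q))
    T=c["world_from_camera"]; return T[:3,3], T[:3,:3]@np.array([q[0],-q[1],-1.0])
def onz(c,u,v,z):
    o,d=ray(c,u,v); return o+d*(z-o[2])/d[2]
def cloud(c):
    return c["depth"]
def xyz(c,u,v):
    o,d=ray(c,u,v); return o+d*c["depth"][int(v),int(u)]
def save(c,f): cv2.imwrite(f,c["image"][:,:,::-1])
E
python3 - <<'E'
from h import *
a=cam("top");b=cam("side")
save(a,"pics/top.png");save(b,"pics/side.png")
import pickle;pickle.dump((a,b),open("c0.pkl","wb"))
print(a["world_from_camera"],b["world_from_camera"],arm.get_state())
E
```

```text
pics
[[-0.02559548  0.99006691 -0.13824752  0.28917163]
 [-0.99954665 -0.02753963 -0.01216803 -0.02886266]
 [-0.01585445  0.1378734   0.99032296  1.26833074]
 [ 0.          0.          0.          1.        ]] [[-0.77644051  0.29821186 -0.55516648 -0.44163386]
 [-0.62975546 -0.39989492  0.66595203  1.08151801]
 [-0.02341346  0.86669126  0.49829517  0.86799463]
 [ 0.          0.          0.          1.        ]] {'time': 0.1, 'joints': array([ 6.98194933e+01,  7.50926495e+00,  8.53227954e+01, -7.12456172e-05,
        8.72596090e+01, -4.89129160e+00]), 'joint_velocities': array([ 0.03718787, -0.11091328, -0.19147345,  0.09814781, -0.15058511,
       -0.12733885]), 'effort': array([ 1.01674996e-03, -5.70949566e+01, -5.01942837e+01, -1.43582956e-04,
        8.03688570e-03,  2.94558345e-05]), 'ee_pos': array([0.15810644, 0.57858648, 0.40376723]), 'eef_rot': array([[-5.50777070e-04, -9.64607049e-01,  2.63690988e-01],
       [-1.50214168e-03,  2.63691529e-01,  9.64605889e-01],
       [-9.99998720e-01,  1.35181581e-04, -1.59421170e-03]]), 'contact_force': array([-0.05427324,  0.52429579, -0.90295692]), 'ft_torque': array([ 0.00902442, -0.00689801,  0.014004  ]), 'finger_gap': 1.0002071990685721}
```

View pics/top.png

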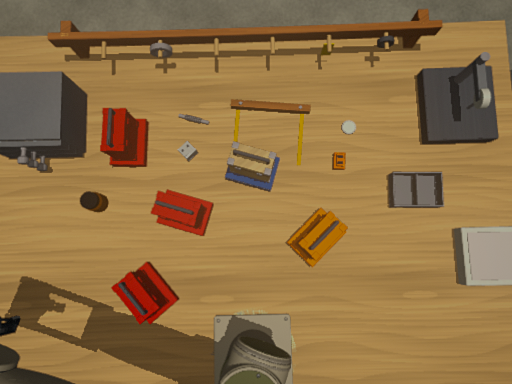

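View pics/side.png

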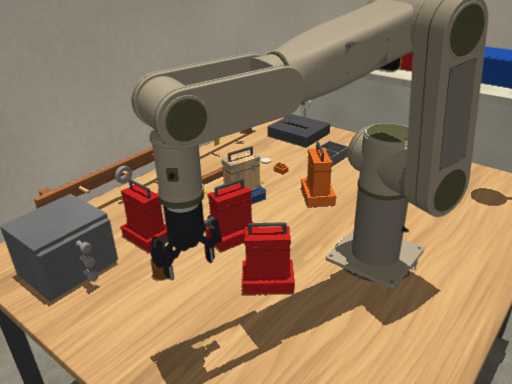

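The top view shows the blue skid with its plywood case at about (253,166). The batten is at (270,106), with yellow lines at (237,125) and (300,140). The look-alikes are red at (125,137), (183,212) and (145,293), and orange at (317,237). Only the one at (253,166) is blue with a plywood case. I'll measure it and view one enlarged crop.

```bash
cat > meas.py <<'E'
from h import *
def pts(c,m):
    v,u=np.nonzero(m); return np.array([xyz(c,a,b) for a,b in zip(u,v)]).reshape(-1,3),u,v
def masks(c):
    h=cv2.cvtColor(c["image"],cv2.COLOR_RGB2HSV)
    return dict(blue=cv2.inRange(h,(105,110,30),(130,255,255)),yel=cv2.inRange(h,(20,190,130),(32,255,255)),
      bat=cv2.inRange(h,(3,120,50),(15,230,190)))
def line(P):
    m=P.mean(0); d=np.linalg.svd(P-m)[2][0]; return m,d
E
python3 - <<'E'
from meas import *
import pickle
a,b=pickle.load(open("c0.pkl","rb"))
M=masks(a)
for k,(u0,u1,v0,v1) in dict(blue=(210,300,130,200),bat=(222,320,95,118),yel=(222,320,105,175)).items():
    m=M[k].copy();w=np.zeros_like(m);w[v0:v1,u0:u1]=1;m=m*w
    P,u,v=pts(a,m)
    print(k,len(u),u.min(),u.max(),v.min(),v.max(),"z pct",np.percentile(P[:,2],[5,25,50,75,95]).round(4))
    if k=="yel":
        for s,n in((u<270,"L"),(u>270,"R")):
            Q=np.array([onz(a,x,y,0)[:2] for x,y in zip(u[s],v[s])]);print(n,s.sum(),*line(Q),Q.min(0),Q.max(0))
    else:
        z=.04 if k=="blue" else .028
        s=abs(P[:,2]-z)<.008
        Q=np.array([onz(a,x,y,z)[:2] for x,y in zip(u[s],v[s])]).astype(np.float32)
        r=cv2.minAreaRect(Q*1000);print(s.sum(),r);print(cv2.boxPoints(r))
im=a["image"][90:200,215:325,::-1]
cv2.imwrite("pics/crop.png",cv2.resize(im,None,fx=5,fy=5,interpolation=cv2.INTER_NEAREST))
E
```

```text
blue 47 226 277 158 188 z pct [0.0361 0.0389 0.041  0.0426 0.0442]
46 ((530.1734619140625, -11.723640441894531), (132.86712646484375, 91.74703216552734), 72.63509368896484)
[[466.5632   -61.438145]
 [554.1287   -88.82062 ]
 [593.7837    37.990864]
 [506.2182    65.37334 ]]
bat 602 231 309 99 112 z pct [0.0154 0.0259 0.0282 0.0299 0.0325]
548 ((718.020263671875, -69.80899810791016), (235.64697265625, 25.436050415039062), 83.95906066894531)
[[ 692.9732   -185.63977 ]
 [ 718.268    -188.31664 ]
 [ 743.0673     46.021774]
 [ 717.7725     48.69864 ]]
yel 335 234 303 110 164 z pct [-0.0025 -0.0003  0.0013  0.0035  0.0059]
L 128 [0.66956496 0.03321959] [-0.99512201  0.09865189] [0.62011265 0.02412611] [0.71760076 0.04136013]
R 207 [ 0.6210084  -0.15881008] [-0.99438076  0.10586271] [ 0.54333066 -0.1712789 ] [ 0.69879538 -0.14698287]
```

View pics/crop.png

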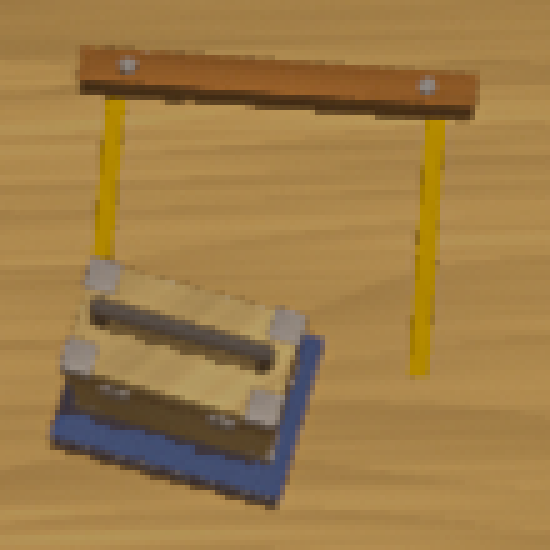

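The crop confirms it: a blue skid under a plywood case, with the batten ahead. Positions in mm:

| Thing | Position | Yaw |
|---|---|---|
| Skid | about (530,-12) | about -17.4° |
| Bay home | about (657,-63) | about -6.0° |

A vertical gripper body would reach over the 20 mm setback and touch the case. I'll therefore tilt the tool about 28° so that the body leans back, with the jaws open along the skid's y.

```bash
python3 -m jog '[[0.02,-0.045,0.03,0,0,0,0.0854],[0.04,-0.09,0.06,0,0,0,0.0854],[0.06,-0.135,0.06,0,0,0,0.0854],[0.08,-0.18,0.06,0,0,0,0.0854],[0.1,-0.225,0.06,0,0,0,0.0854]]'
```

```text
time: 0.6
ee_pos: [0.2539, 0.3619, 0.4638]
eef_rot: [[-0.0, -0.965, 0.263], [-0.001, 0.263, 0.965], [-1.0, -0.0, -0.001]]
contact_force: [1.8, -0.5, 0.6]
finger_gap: 1.003
```

```bash
python3 -m jog '[[0.02,-0.045,0,0,0,0,0.0854],[0.04,-0.09,0,0,0,0,0.0854],[0.06,-0.135,0,0,0,0,0.0854],[0.08,-0.18,0,0,0,0,0.0854],[0.1,-0.225,0,0,0,0,0.0854]]'
```

```text
time: 1.1
ee_pos: [0.3539, 0.135, 0.4637]
eef_rot: [[0.0, -0.965, 0.263], [-0.001, 0.263, 0.965], [-1.0, -0.001, -0.001]]
contact_force: [1.3, 0.4, 0.1]
finger_gap: 0.997
```

```bash
python3 -m jog '[[0,-0.04,-0.01,-0.036,-0.117,-0.009,0.0854],[0.003,-0.08,-0.02,-0.073,-0.234,-0.018,0.0854],[0.006,-0.094,-0.03,-0.11,-0.35,-0.028,0.0854],[0.006,-0.094,-0.04,-0.1465,-0.4675,-0.037,0.0854],[0.006,-0.094,-0.04,-0.1465,-0.4675,-0.037,0.0854]]'
python3 - <<'E'
from meas import *
import pickle
w=cam("wrist");a=cam("top")
pickle.dump((w,a),open("c1.pkl","wb"))
save(w,"pics/w1.png")
m=masks(w)["blue"];P,u,v=pts(w,m);s=(abs(P[:,2]-.04)<.006)
print(len(u),s.sum())
Q=np.array([onz(w,x,y,.04)[:2] for x,y in zip(u[s],v[s])]).astype(np.float32)
r=cv2.minAreaRect(Q*1000);print(r,cv2.boxPoints(r))
E
```

```text
time: 1.6
ee_pos: [0.359, 0.0406, 0.421]
eef_rot: [[0.446, -0.843, 0.302], [-0.151, 0.262, 0.953], [-0.882, -0.471, -0.011]]
contact_force: [-1.1, 0.3, -0.9]
finger_gap: 1.0
3214 2046
((508.50201416015625, -5.717765808105469), (137.33279418945312, 57.210838317871094), 72.88065338134766) [[460.95114  -62.921425]
 [515.6272   -79.762184]
 [556.05286   51.485893]
 [501.37683   68.32665 ]]
```

View pics/w1.png

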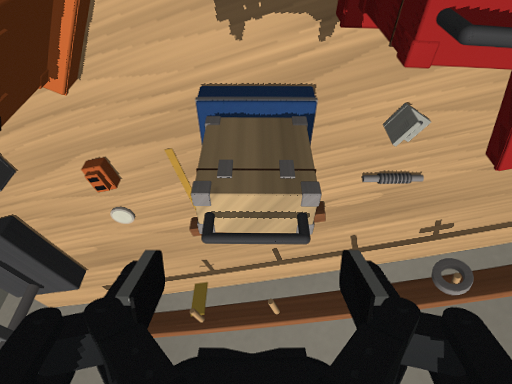

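The wrist view (upside down) shows the blue near face at about (256,100) and the fingertips at about (150,255) and (355,255). The skid's near edge is centred at (481,3) mm with yaw -17.1°, which agrees with the top view. Next I'll check the fingertip position in the tool frame.

```bash
python3 - <<'E'
from meas import *
import pickle
w,a=pickle.load(open("c1.pkl","rb"));s=arm.get_state();R=s["eef_rot"];p=s["ee_pos"]
for n,(u0,u1) in dict(l=(90,200),r=(310,420)).items():
    L=[]
    for v in range(225,384,2):
        for u in range(u0,u1,2):
            d=w["depth"][v,u]
            if 0<d<.3: L.append(R.T@(xyz(w,u,v)-p))
    L=np.array(L);f=L[L[:,0]>L[:,0].max()-.02]
    print(n,len(L),L.min(0).round(4),L.max(0).round(4),"tip",f.min(0).round(4),f.max(0).round(4))
print((R.T@(w["world_from_camera"][:3,3]-p)).round(3))
E
python3 -m jog '[[0,0,-0.05,0,0,0,0.0854],[0,0,-0.1,0,0,0,0.0854],[0,0,-0.15,0,0,0,0.0854],[0,0,-0.2,0,0,0,0.0854],[0,0,-0.23,0,0,0,0.0854]]'
```

```text
l 2147 [ 0.0823 -0.0111 -0.0575] [ 0.1624  0.0211 -0.0143] tip [ 0.1424 -0.0103 -0.0575] [ 0.1624  0.0124 -0.0428]
r 2183 [ 0.0823 -0.0112  0.0129] [0.1625 0.0218 0.0558] tip [ 0.1426 -0.0112  0.0415] [0.1625 0.0128 0.0555]
[ 0.033  0.083 -0.   ]
time: 2.2
ee_pos: [0.3773, 0.0464, 0.1953]
eef_rot: [[0.427, -0.852, 0.304], [-0.153, 0.263, 0.953], [-0.891, -0.453, -0.017]]
contact_force: [-0.1, -0.2, -0.8]
finger_gap: 0.998
```

```bash
python3 -m jog '[[0.003,-0.006,-0.012,0,0,0,0.0854],[0.006,-0.01,-0.024,0,0,0,0.0854],[0.008,-0.012,-0.033,0,0,0,0.0854],[0.008,-0.012,-0.033,0,0,0,0.0854]]'
python3 - <<'E'
from h import *
c=cam("side");save(c,"pics/s2.png")
cv2.imwrite("pics/s2c.png",cv2.resize(c["image"][110:270,180:350,::-1],None,fx=4,fy=3.75))
E
```

```text
time: 2.6
ee_pos: [0.3855, 0.0344, 0.1614]
eef_rot: [[0.423, -0.854, 0.304], [-0.153, 0.264, 0.952], [-0.893, -0.449, -0.019]]
contact_force: [-0.4, 0.5, -0.6]
finger_gap: 0.997
```

View pics/s2.png

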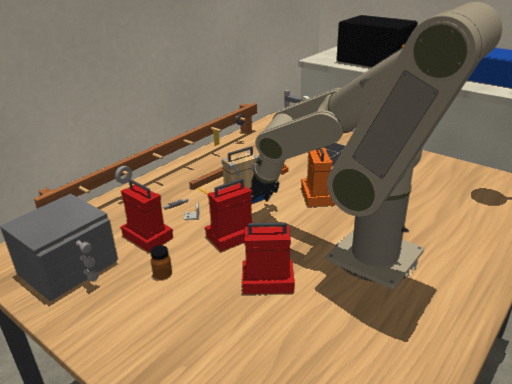

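The tips are low behind the skid, with a gap of about 17 mm, a front corner height of about 22 mm and a lateral error of about 1 mm. I'll push slowly along the skid's own x.

```bash
python3 -m jog '[[0.008,-0.002,0,0,0,0,0.0854],[0.015,-0.005,0,0,0,0,0.0854],[0.023,-0.007,0,0,0,0,0.0854],[0.03,-0.009,0,0,0,0,0.0854],[0.038,-0.012,0,0,0,0,0.0854]]'
```

```text
time: 3.15
ee_pos: [0.4241, 0.0226, 0.1624]
eef_rot: [[0.423, -0.854, 0.304], [-0.152, 0.264, 0.952], [-0.893, -0.449, -0.018]]
contact_force: [-7.9, 3.8, 6.4]
finger_gap: 0.999
```

```bash
python3 -m jog '[[0.008,-0.002,0,0,0,0,0.0854],[0.015,-0.005,0,0,0,0,0.0854],[0.023,-0.007,0,0,0,0,0.0854],[0.03,-0.009,0,0,0,0,0.0854],[0.038,-0.012,0,0,0,0,0.0854]]'
cat > look.py <<'E'
from meas import *
import sys
def go(n):
    w=cam("wrist");a=cam("top")
    if n: save(w,f"pics/{n}w.png");save(a,f"pics/{n}t.png")
    s=arm.get_state();R=s["eef_rot"];p=s["ee_pos"]
    print("front tip",(p+R@[.161,-.011,0]).round(4),"jaw yaw",np.degrees(np.arctan2(-R[0,2],R[1,2])).round(2),"F",s["contact_force"].round(1))
    for nm,c in(("wrist",w),("top",a)):
        m=masks(c)["blue"]
        if nm=="top": k=np.zeros_like(m);k[90:200,205:330]=1;m=m*k
        P,u,v=pts(c,m);q=abs(P[:,2]-.04)<.006
        Q=np.array([onz(c,x,y,.04)[:2] for x,y in zip(u[q],v[q])]).astype(np.float32)
        if len(Q)<4: print(nm,"none");continue
        Q=Q[(Q[:,0]>.4)&(Q[:,0]<.75)&(abs(Q[:,1]+.05)<.2)]
        # bay frame of points
        y0=np.radians(-6);e=np.array([np.cos(y0),np.sin(y0)]);B=np.array([.6573,-.0634])
        r=cv2.minAreaRect(Q*1000);b=cv2.boxPoints(r)/1000;d=b-B
        print(nm,len(Q),np.round(r[1],1),"bay-frame corners mm:\n",np.c_[d@e,d@[-e[1],e[0]]].round(4)*1000)
        L=sorted([tuple(t) for t in np.c_[d@e,d@[-e[1],e[0]]]])[:2]; t=np.array(L[1])-L[0]; t=t if t[1]>0 else -t
        ang=np.arctan2(-t[0],t[1]); mid=np.mean(L,0); print("near mid",mid.round(4),"yaw rel",np.degrees(ang).round(2),"centre",(mid+.05*np.array([np.cos(ang),np.sin(ang)])).round(4))
if __name__=="__main__": go(sys.argv[1] if len(sys.argv)>1 else "")
E
python3 look.py l1
```

```text
time: 3.65
ee_pos: [0.4624, 0.0107, 0.1625]
eef_rot: [[0.421, -0.854, 0.304], [-0.152, 0.264, 0.952], [-0.894, -0.448, -0.019]]
contact_force: [-6.6, 2.8, 4.3]
finger_gap: 0.999
front tip [ 0.5406 -0.017   0.0241] jaw yaw -17.73 F [-0.1  0.3  0.2]
wrist 4974 [107.   56.4] bay-frame corners mm:
 [[-166.   -10.8]
 [-110.5  -21.2]
 [ -90.8   84. ]
 [-146.3   94.3]]
near mid [-0.1561  0.0418] yaw rel -10.61 centre [-0.107   0.0326]
top 261 [133.7  93.6] bay-frame corners mm:
 [[-132.6  -30.5]
 [ -40.9  -49.2]
 [ -14.2   81.8]
 [-105.9  100.5]]
near mid [-0.1193  0.035 ] yaw rel -11.5 centre [-0.0703  0.025 ]
```

The skid slides squarely, with its centre at bay (-72, +24) mm and yaw -11.5° relative to the bay. I'll keep going straight and start turning near the batten.

```bash
python3 -m jog '[[0.008,-0.002,0,0,0,0,0.0854],[0.015,-0.005,0,0,0,0,0.0854],[0.023,-0.007,0,0,0,0,0.0854],[0.03,-0.009,0,0,0,0,0.0854],[0.038,-0.012,0,0,0,0,0.0854]]'
python3 look.py l2
```

```text
time: 4.25
ee_pos: [0.5012, -0.0017, 0.1625]
eef_rot: [[0.422, -0.854, 0.304], [-0.152, 0.264, 0.952], [-0.894, -0.448, -0.019]]
contact_force: [-3.3, 1.9, -1.2]
finger_gap: 1.002
front tip [ 0.5799 -0.0294  0.0246] jaw yaw -17.74 F [0.6 0.6 0.2]
wrist 4965 [107.5  56.8] bay-frame corners mm:
 [[-125.9  -19.5]
 [ -70.   -29.6]
 [ -50.9   76.2]
 [-106.8   86.3]]
near mid [-0.1164  0.0334] yaw rel -10.21 centre [-0.0671  0.0245]
top 261 [ 78.6 158.6] bay-frame corners mm:
 [[-129.5   65.4]
 [ -72.8  -82.7]
 [   0.6  -54.6]
 [ -56.2   93.5]]
near mid [-0.1011 -0.0087] yaw rel 20.96 centre [-0.0544  0.0092]
```

View pics/l2w.png

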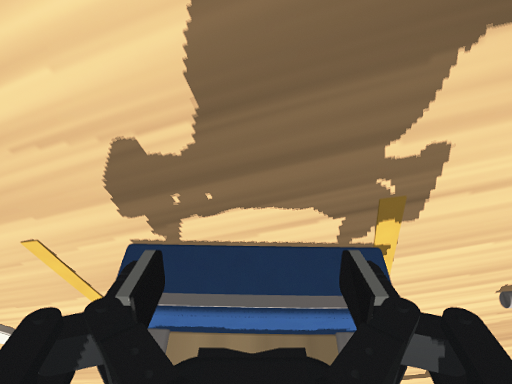

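Both fingers bear evenly on the blue face, with its edge at row ~243 and the yellow lines outside on either side. The skid centre is about bay (-31,+16). Next I'll turn it while pushing.

```bash
python3 -m jog '[[0.003,-0.0045,0,0,0,0.025,0.0854],[0.006,-0.009,0,0,0,0.05,0.0854],[0.009,-0.0135,0,0,0,0.075,0.0854],[0.012,-0.018,0,0,0,0.1,0.0854],[0.015,-0.0225,0,0,0,0.123,0.0854]]'
cat > near.py <<'E'
from meas import *
w=cam("wrist");s=arm.get_state();R=s["eef_rot"];p=s["ee_pos"]
e=np.array([np.cos(np.radians(-6)),np.sin(np.radians(-6))]);f=np.array([-e[1],e[0]]);B=np.array([.6573,-.0634])
t=p+R@[.161,-.011,0];d=t[:2]-B
print("tip bay mm",(d@e*1e3).round(1),(d@f*1e3).round(1),"z",t[2].round(4),"jaw rel",(6+np.degrees(np.arctan2(-R[0,2],R[1,2]))).round(2),"F",s["contact_force"].round(1))
# lower edge of blue face between the fingers: first blue pixel in each column from the top
m=masks(w)["blue"]; L=[]
for u in range(175,335,4):
    v=np.nonzero(m[:,u])[0]
    if len(v)>10: q=onz(w,u,v[0],0.0)[:2]-B; L.append((q@e,q@f))
L=np.array(L)
if len(L)>5:
    k=np.polyfit(L[:,1],L[:,0],1);print("bottom edge: yaw rel",np.degrees(-np.arctan(k[0])).round(2),"x at mid",(np.median(L[:,0])*1e3).round(1),len(L))
# blue end columns along the bottom row of face
v0=int(np.median([np.nonzero(m[:,u])[0][0] for u in range(200,310,5) if m[:,u].any()]))+6
for z in (0,):
    u=np.nonzero(m[v0])[0]
    q=[(onz(w,x,v0,z)[:2]-B) for x in (u.min(),u.max())];print("ends",[(round(x@e*1e3,1),round(x@f*1e3,1)) for x in q],u.min(),u.max())
E
python3 near.py
```

```text
time: 4.85
ee_pos: [0.5172, -0.0246, 0.1633]
eef_rot: [[0.439, -0.879, 0.184], [-0.099, 0.157, 0.983], [-0.893, -0.45, -0.018]]
contact_force: [-4.7, 1.6, 1.4]
finger_gap: 1.001
tip bay mm -61.0 14.4 z 0.0248 jaw rel -4.56 F [-2.1  1.2 -0.6]
bottom edge: yaw rel -4.64 x at mid -59.2 40
ends [(np.float64(-56.6), np.float64(-59.4)), (np.float64(-48.8), np.float64(86.8))] 126 380
```

```bash
python3 -m jog '[[0.0015,-0.002,0,0,0,0.02,0.0854],[0.003,-0.004,0,0,0,0.04,0.0854],[0.0045,-0.006,0,0,0,0.06,0.0854],[0.006,-0.008,0,0,0,0.08,0.0854],[0.008,-0.0085,0,0,0,0.08,0.0854]]'
python3 near.py
```

```text
time: 5.4
ee_pos: [0.5255, -0.0339, 0.1635]
eef_rot: [[0.446, -0.889, 0.105], [-0.064, 0.085, 0.994], [-0.893, -0.45, -0.018]]
contact_force: [-4.8, -0.0, 1.1]
finger_gap: 1.003
tip bay mm -51.6 13.1 z 0.0248 jaw rel -0.04 F [-3.1  0.2 -1.2]
bottom edge: yaw rel -0.01 x at mid -49.7 40
ends [(np.float64(-41.6), np.float64(-60.5)), (np.float64(-45.6), np.float64(85.1))] 126 379
```

The skid is square, and the force of about 5 N is still plain sliding. I'll creep on until the batten answers.

```bash
python3 -m jog '[[0.001,0,0,0,0,0,0.0854],[0.002,0,0,0,0,0,0.0854],[0.003,0,0,0,0,0,0.0854]]'
```

```text
time: 5.75
ee_pos: [0.5286, -0.0336, 0.1635]
eef_rot: [[0.446, -0.889, 0.106], [-0.064, 0.086, 0.994], [-0.893, -0.45, -0.018]]
contact_force: [-5.0, -0.3, 1.2]
finger_gap: 0.999
```

```bash
python3 -m jog '[[0.001,0,0,0,0,0,0.0854],[0.002,0,0,0,0,0,0.0854]]'; python3 near.py
```

```text
time: 5.95
ee_pos: [0.5305, -0.0335, 0.1635]
eef_rot: [[0.446, -0.889, 0.106], [-0.064, 0.087, 0.994], [-0.893, -0.45, -0.019]]
contact_force: [-5.6, -0.9, 2.1]
finger_gap: 0.997
tip bay mm -46.8 13.8 z 0.0248 jaw rel -0.1 F [-3.9 -0.8  0.4]
bottom edge: yaw rel -0.23 x at mid -44.7 40
ends [(np.float64(-36.8), np.float64(-59.7)), (np.float64(-40.7), np.float64(85.7))] 126 379
```

```bash
python3 -m jog '[[0.001,0,0,0,0,0,0.0854],[0.002,0,0,0,0,0,0.0854]]'
```

```text
time: 6.2
ee_pos: [0.532, -0.0334, 0.1633]
eef_rot: [[0.444, -0.89, 0.107], [-0.065, 0.087, 0.994], [-0.894, -0.448, -0.019]]
contact_force: [-26.7, -0.3, 20.6]
finger_gap: 1.002
```

```bash
python3 -m jog '[[0.001,0,0,0,0,0,0.0854],[0.002,0,0,0,0,0,0.0854]]'; python3 near.py
```

```text
time: 6.4
ee_pos: [0.5326, -0.0332, 0.1627]
eef_rot: [[0.44, -0.892, 0.107], [-0.065, 0.087, 0.994], [-0.896, -0.444, -0.019]]
contact_force: [-25.4, -0.9, 18.5]
finger_gap: 1.002
tip bay mm -45.9 14.2 z 0.0233 jaw rel -0.13 F [-22.1  -0.6  14.8]
bottom edge: yaw rel -0.06 x at mid -44.1 40
ends [(np.float64(-35.8), np.float64(-60.2)), (np.float64(-39.7), np.float64(86.3))] 124 380
```

The force jumped to about 26 N at the batten and the skid stays square, so it is seated. I'll back straight off, then lift clear.

```bash
python3 -m jog '[[-0.004,0.0004,0,0,0,0,0.0854],[-0.015,0.0015,0,0,0,0,0.0854],[-0.035,0.0035,0,0,0,0,0.0854],[-0.06,0.006,0,0,0,0,0.0854],[-0.09,0.009,0.01,0,0,0,0.0854]]'
```

```text
time: 6.95
ee_pos: [0.4421, -0.024, 0.1723]
eef_rot: [[0.44, -0.892, 0.107], [-0.065, 0.088, 0.994], [-0.896, -0.444, -0.019]]
contact_force: [-0.8, 0.7, 0.6]
finger_gap: 1.004
```

```bash
python3 -m jog '[[-0.02,0.002,0.03,0,0,0,0.0854],[-0.035,0.004,0.07,0,0,0,0.0854],[-0.04,0.004,0.12,0,0,0,0.0854],[-0.04,0.004,0.17,0,0,0,0.0854],[-0.04,0.004,0.22,0,0,0,0.0854]]'
python3 - <<'E'
from meas import *
a=cam("top");w=cam("wrist")
save(w,"pics/fw.png")
cv2.imwrite("pics/ft.png",cv2.resize(a["image"][90:200,205:335,::-1],None,fx=5,fy=5,interpolation=cv2.INTER_NEAREST))
e=np.array([np.cos(np.radians(-6)),np.sin(np.radians(-6))]);f=np.array([-e[1],e[0]]);B=np.array([.6573,-.0634])
for n,c in(("top",a),("wrist",w)):
    m=masks(c)["blue"]
    if n=="top": k=np.zeros_like(m);k[90:200,205:330]=1;m*=k
    P,u,v=pts(c,m);q=abs(P[:,2]-.04)<.006
    Q=np.array([onz(c,x,y,.04)[:2] for x,y in zip(u[q],v[q])])-B
    Q=np.c_[Q@e,Q@f];Q=Q[(abs(Q)<.13).all(1)].astype(np.float32)*1000
    r=cv2.minAreaRect(Q);print(n,len(Q),r,cv2.boxPoints(r).round(1).tolist())
    m=masks(c)["yel"];v,u=np.nonzero(m);Y=np.array([onz(c,x,y,0)[:2]-B for x,y in zip(u,v)])
    Y=np.c_[Y@e,Y@f]*1000;Y=Y[(abs(Y[:,0])<140)&(abs(Y[:,1])<120)&(abs(Y[:,1])>70)]
    for s in(1,-1):
        y=Y[Y[:,1]*s>0]; print(" line",len(y),np.percentile(y[:,1],[2,50,98]).round(1) if len(y) else "")
print(arm.get_state()["contact_force"])
E
```

```text
time: 7.45
ee_pos: [0.4016, -0.0198, 0.3952]
eef_rot: [[0.443, -0.89, 0.108], [-0.066, 0.088, 0.994], [-0.894, -0.447, -0.02]]
contact_force: [0.1, -0.7, 0.7]
finger_gap: 1.0
top 195 ((1.6001319885253906, 14.572685241699219), (91.63572692871094, 134.10650634765625), 0.27864253520965576) [[-44.5, 81.4000015258789], [-43.900001525878906, -52.70000076293945], [47.70000076293945, -52.29999923706055], [47.099998474121094, 81.80000305175781]]
 line 206 [ 91.2  97.1 103.1]
 line 209 [-104.6  -98.8  -92.8]
wrist 1505 ((-12.037115097045898, 14.538887023925781), (138.6645965576172, 75.74772644042969), 89.15990447998047) [[-50.900001525878906, -54.20000076293945], [24.799999237060547, -55.29999923706055], [26.799999237060547, 83.30000305175781], [-48.900001525878906, 84.4000015258789]]Traceback (most recent call last):
  File "<stdin>", line 14, in <module>
ValueError: matmul: Input operand 1 has a mismatch in its core dimension 0, with gufunc signature (n?,k),(k,m?)->(n?,m?) (size 2 is different from 0)
```

View pics/ft.png

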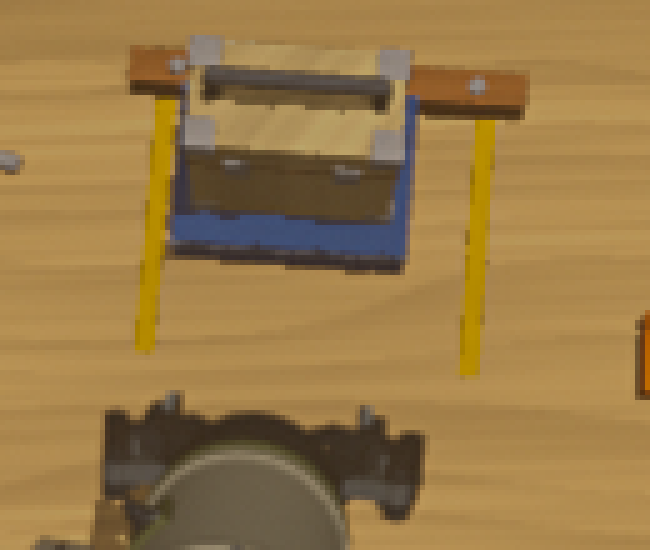

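View pics/fw.png

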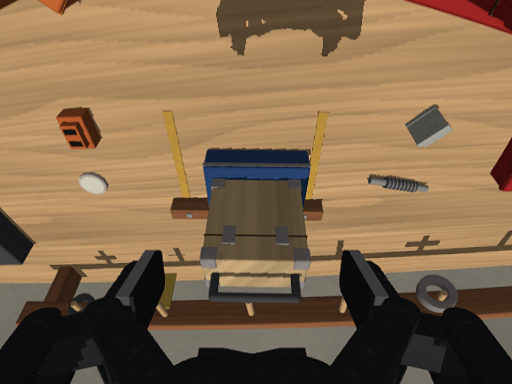

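The skid stands against the batten. Its centre is at bay y ≈ +15 mm in both views, within the 23 mm limit, and it is square to within 1°. The fingers are clear of everything at about 0 N, and the bystanders show no visible shift. I'm handing in.

```bash
python3 -c "
from station import arm
print(arm.sign_off())"
```

```text
the job is handed in; nothing more can be done
None
```

The gauge case is parked against the batten and handed in at about 7.5 s of robot time; sign-off gives no verdict. I pushed it with both open fingers low on the blue skid, about 24 mm above the table, with the tool tilted back about 27° to keep the gripper body off the wooden case. I went straight along the skid's own x first, then turned it square, and crept forward until the push force jumped from about 5 N to about 26 N at the batten.

Last checks after backing off and lifting clear:
- **Squareness:** the skid was within about 1° of square to the bay (top view 0.3°, wrist view 0.8°).
- **Sideways position:** its origin is about 15 mm left of the bay's centre line, against a limit of 23 mm. It lies between the lines, with about 7 mm to spare on the left.
- **Clearance:** wrist force was about zero, and I saw no shift in the bystanders in view. I did not measure them, and the jar and tray were out of view in the last pictures.

**What disagreed or failed:**
- **Batten position:** contact came about 4–5 mm farther on than my first image estimate. I took the force jump as the proof of flush contact.
- **Top-view reading:** one mid-push skid reading was spoiled by the arm in the picture, so I ignored it.
- **Final script:** it stopped on an error before its wrist-view line check, so the line positions come from the top view only.

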